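# Thread the hand-rest bar across a wet dot painting and hold it

### The arm

A 7-joint arm with a two-finger parallel gripper is mounted at the origin on the work surface. World frame = base frame: x ahead of the robot, y to its left, z up, the work surface at z = 0. Lengths are in mm, angles in degrees, forces in N, time in s.
With the tool pointing down it reaches from about 350 to 775 mm from the base axis. Payload 3.1 kg.
Tool frame: the origin (TCP) lies on the mounting face of the last link; the fingertips stand 173 mm ahead of it and the grasp point (between the pads) lies 155 mm ahead of it; x points along the fingers, z is the direction in which the jaws open and shut, and the axes are right-handed (so a half turn about x gives the same grasp; the last joint's range is limited). The gripper opens to 85 mm and grips with 20 to 120 N. Pads are 22 mm wide; open, the fingers measure 114 mm over their backs; the gripper's body (76 mm by 85 mm) begins 54 mm behind the grasp point. The pads swing forward as they close: fully open they stand 13 mm farther back than shut.
Start: joints at [69.001, 17.813, 0.802, 86.603, -0.252, 75.585, -1.558], TCP at [175.551, -521.243, 404.704] pointing down, gripper open.
Joint ranges: [-154.91, 154.91], [-16.99, 109.72], [-72.82, 74.43], [7.12, 147.25], [-82.49, 262.49], [11.32, 116.49], [-174.64, 174.64]. Speed limits (degrees/s): [159.86, 159.86, 180, 180, 180, 180, 180].

### API

Orientations are given as a 3x3 rotation matrix whose columns are the frame's x, y, z axes.
In Python, from cell import ctrl gives the robot as it stands.
- The arm moves only by the shell command python3 -m inch 'ROWS' [OPENING] [FORCE]. ROWS is JSON, a list of rows, each an object with "travel": the shift along the tool's x, y, z in cm, a list of three; "dr": the turn, a rotation vector about the tool's x, y, z in degrees, a list of three. In form: [{"travel": [x, y, z], "dr": [wx, wy, wz]}, ...]. A call has 1 to 8 rows; each row is the pose to reach, as a shift and turn from the pose measured when the call began, along the tool's axes at that moment; what a row does not reach only later rows make up. A row lasts 1/10 s, in which the tool goes at most 50 mm and 8.59 degrees, less where a joint would pass 70% of its speed; a pose out of reach is approached as far as the arm can. A call with a gripper value outside its range is refused whole. OPENING is the closure in counts, from 0 (fully open) to 255 (shut), set as the call begins (- or left out, the last holds). The fingers move at their own pace and stop on an object; FORCE is the grip in N (left out, the last holds). Time passes only in rows, so rows that repeat a pose let the fingers close. It gives the time, the measured TCP pose, the force and the opening at its end, in the units of the state.
- ctrl.get_obs(): the state, without advancing time (a new reading comes with each control period).
- ctrl.capture(name): name is "side" or "top"; returns (picture, depth): 420x560x3 uint8, red, green, blue; 420x560 float32, mm along the optical axis (not along the pixel's ray), 0 where there is no reading.
- ctrl.get_calibration(name): a dict with "K" (3x3 intrinsics, pixels), "dist" ([k1, k2, p1, p2, k3] as OpenCV has them; the pictures are not rectified), "R" (3x3) and "t" (3): a world point X has camera coordinates R X + t. Camera axes: x right, y down, z forward; pixel columns grow to the right and rows downward; lengths in mm; the calibration is good to about 2 mm. A picture is of the moment at which its call begins. get_calibration takes no time and is no camera call.
- ctrl.close_job(): hands the job in, once; it reports no verdict.
Trained networks look in the newest picture that a camera, given by its name, has taken for a name from the list of things; names that differ only in an ending like _2 or _b are one class to them, and where a whole thing is asked for, a point or a joint stands for the part that bears it (a point fixed in the world has none). Each returns a list of dicts, best first, with "confidence" (0 to 1); they miss things now and then, are a little off and sometimes report something else, mostly with a low value. They report only what shows in the picture. A call takes as long as a camera call.
- ctrl.trace(camera, label): "region" (420x560 bool, what is visible of it) and "bbox" ([left, top, right, bottom] in pixels, round what is visible of it).
- ctrl.tip_of(camera, label): "at" ([column, row] in pixels: a listed point, or the origin of a listed thing).
The state is a dict: "clock": time; "joint_positions": joint angles; "qvel": joint speeds; "tau": joint torques, N m; "tcp_pos": TCP position; "tcp_rot": TCP orientation; "ft_force": force on the tool from outside, world axes, zero at the start; "ft_torque": the same for the moment, N m; "opening": finger opening in mm.
Only numpy, scipy, OpenCV 4.12 (cv2) and the standard library are available. Lean on these libraries where they do the work, as an engineer would, in place of code of your own. Each camera call takes 0.05 s, during which the arm holds its last target. There are 200 camera calls.

### The job

The little canvas on the painting board is still wet, so get its hand-rest bar fitted over it: turn the red wing knob on the right-hand post a quarter turn counter-clockwise to open the clamp, then lift the bar out of its cradle by the wooden handle and thread it, nose first, through the left bushing and on through the right one until the handle's shoulder is home against the left post. Finish still holding the bar there by its handle, with the knob left open, so that the painter can set the clamp. Do not touch the painting and do not disturb the other things on the table.

Things in the scene. Friction and masses are not known exactly. Their poses are not given: they have to be found in the camera images.
- left_bushing (a point): Centre of the outer (left) mouth of the left bushing: level round bore, 16 mm in diameter, 24 mm long, white rims, axis 90 mm above the table. The post's head is a block 44 mm wide, 24 mm thick, its top 20 mm above this point. Axes as the board's: y along the bore, pointing out to the left (the bar goes in along -y), z up.
- right_bushing (a point): Centre of the outer (right) mouth of the right bushing, 224 mm from left_bushing along its -y, on the same axis; same bore, head and axes. The clamp's brass cam blocks this bore half-way along until the knob is opened.
- clamp (a joint): Angle of the clamp's wing knob, rad, growing counter-clockwise seen from above, 0 (shut stop) to 1.65 (open stop). Starts at 0.1 to 0.4 with the cam in the bore: the bar cannot pass. From 1.35 the bore is free. Stays where left; turning takes about 0.12 N m.
- clamp_grip (a point): Middle of the knob's red wing, on its upright axis, 48 mm above the bore axis, on the right post's head (13 mm to the board's -x, 12 mm in from right_bushing). Wing 50 mm long, 11 thick, 20 high (10 up and down from here), on a neck 18 mm in diameter; the head's top is 28 mm below. x axis along the wing: along the board's x at joint 0, in line with the bores when open.
- bar_grip (a point): Centre of the bar's round wooden handle, on the axis: 22 mm in diameter, 110 mm long; x axis towards the nose. Starts level in a fixed wooden cradle, axis 45 mm above the table, nose to the robot's right; lifts straight up. The cradle's base (8 mm thick, 44 wide) runs below; notch blocks stand under the handle's rear 17 mm and under the tube near the nose, 3 mm above the axis at most.
- bar_shoulder (a point): Point on the bar's axis at the handle's front face (shoulder), 55 mm from bar_grip towards the nose; this face meets the left post's outer face when the bar is home.
- bar_nose (a point): Tip of the bar's black nose, 300 mm from bar_grip and 245 mm from the shoulder; the last 14 mm taper to 5 mm in diameter. x axis along the bar.
- bar: The hand-rest bar: 355 mm long, about 100 g, wooden handle and 12 mm aluminium tube, balancing some 80 mm from bar_grip towards the nose. Origin and axes as bar_grip.
- board: The hand-rest bridge, fixed: plywood board 240 x 250 x 12 mm with a dark steel post on each side of a small canvas, at y = +100 (left) and -100 mm (right, with the clamp). Origin: middle of its underside, on the table; z up, y towards the left post. Stands anywhere over some 10 cm, turned up to 9 degrees.
- canvas: The wet painting: black canvas 200 mm (along the board's x) x 150 mm x 35 mm, covered in dots, fixed in the middle of the board; its top is 47 mm above the table. Origin at the middle of its underside.
- tub_yellow: Lidded paint tub, yellow, 71 mm in diameter, 42 mm high; origin at the middle of its underside. Bystander.
- tub_blue: Lidded paint tub, blue, 71 mm in diameter, 42 mm high; origin at the middle of its underside. Bystander.
- tape: Roll of masking tape lying flat, 90 mm in diameter, 24 mm high; origin at the middle of its underside. Bystander.
- brush: Paint brush lying on the table, 200 mm long; origin on its underside. Bystander.
- water_cup: Blue water cup, 80 mm in diameter, 85 mm high; origin at the middle of its underside. Bystander.
- paint_bottle: Red paint bottle, 44 mm in diameter, 130 mm high; origin at the middle of its underside. Bystander.
- brush_tin: Steel tin full of brushes, 72 mm in diameter, 190 mm high with the brushes; origin at the middle of its underside. Bystander.
- palette: White ceramic plate used as a palette, 160 mm in diameter, 18 mm high; origin at the middle of its underside. Bystander.

How it is judged:
By the outcome, as a careful person would: the job done as asked, in the order asked, and still so for the second after the job is handed in, while the arm keeps its last pose, push and grip.
It also fails if it takes over 61 s, if anything falls off the work surface, if the arm or the gripper's body presses on something with over 40 N, if the wrist force passes 120 N, or if a joint passes its speed limit or range.

## Working session

There is one attempt and no reset: what is moved stays moved. The work goes in short steps, Python scripts to look and compute and a shell command to move; the robot and the scene stay as the last step left them, time stands still between calls to the robot, and variables do not carry over. Pictures are saved under pics/ and viewed, about 8 in all and at most 12, crops included, and the job is handed in when it is done.

```bash
mkdir -p pics; ls; python3 - <<'E'
from cell import ctrl
import cv2,numpy as np
o=ctrl.get_obs();print(o)
for n in("side","top"):
    p,d=ctrl.capture(n);cv2.imwrite(f"pics/{n}0.png",p[:,:,::-1]);np.save(f"pics/{n}0.npy",d)
    c=ctrl.get_calibration(n);print(n,c)
    for l in["left_bushing","right_bushing","clamp_grip","bar_grip","bar_shoulder","bar_nose","board","canvas"]:
        print(l,[(np.round(r["at"],1).tolist(),round(r["confidence"],2)) for r in ctrl.tip_of(n,l)[:3]])
E
```

```text
pics
{'clock': 0.0, 'joint_positions': array([69.00441444, 17.86056792,  0.79933971, 86.69311733, -0.25174906,
       75.58445987, -1.55942409]), 'qvel': array([ 0.06110568, -0.09119119,  0.03757071, -0.05528873, -0.07116157,
        0.16549224,  0.05108423]), 'tau': array([ 1.42237445e-04, -3.79918671e+01,  1.45949498e-01, -2.30592996e+01,
        1.22354334e-02,  1.35394139e-02,  2.32250306e-05]), 'tcp_pos': array([ 175.4248171 , -520.92719425,  403.61106732]), 'tcp_rot': array([[-8.45026154e-04,  9.47701076e-01,  3.19158200e-01],
       [ 2.22540473e-03,  3.19159306e-01, -9.47698467e-01],
       [-9.99997167e-01, -9.05738243e-05, -2.37871641e-03]]), 'ft_force': array([-0.40132607,  0.26361896,  0.37997139]), 'ft_torque': array([ 0.00711983,  0.05145849, -0.04734793]), 'opening': 85.17377783569404}
side {'K': array([[452.94464845,   0.        , 286.08548385],
       [  0.        , 452.94464845, 212.19927387],
       [  0.        ,   0.        ,   1.        ]]), 'dist': array([-0.082421,  0.      ,  0.      ,  0.      ,  0.      ]), 'R': array([[ 0.95956303, -0.28144614, -0.00518373
[... 692 characters left out ...]
   ]]), 'dist': array([-0.05685495,  0.        ,  0.        ,  0.        ,  0.        ]), 'R': array([[-0.00288492, -0.99998968,  0.00350879],
       [-0.98033074,  0.00213574, -0.19735014],
       [ 0.19734061, -0.00400911, -0.98032679]]), 't': array([   9.99452411,  551.24619946, 1406.32868897])}
left_bushing [([301.9, 224.1], 0.73)]
right_bushing [([382.0, 226.6], 0.81), ([338.0, 231.6], 0.58), ([399.9, 297.6], 0.5)]
clamp_grip [([375.6, 229.4], 0.64)]
bar_grip [([144.4, 249.9], 0.89)]
bar_shoulder [([166.7, 251.8], 0.63)]
bar_nose [([246.2, 254.3], 0.55), ([338.1, 227.6], 0.24)]
board [([339.8, 231.7], 0.88)]
canvas [([341.0, 227.4], 0.87), ([302.4, 141.5], 0.67), ([425.8, 191.5], 0.18)]
```

```bash
python3 - <<'E'
import cv2,numpy as np
a=cv2.imread("pics/top0.png");b=cv2.imread("pics/side0.png")
cv2.imwrite("pics/top0c.png",cv2.resize(a[90:390,90:490],(800,600),interpolation=3))
cv2.imwrite("pics/side0c.png",cv2.resize(b[100:400,160:460],None,fx=2,fy=2,interpolation=3))
E
```

```text
(no output)
```

View pics/top0c.png

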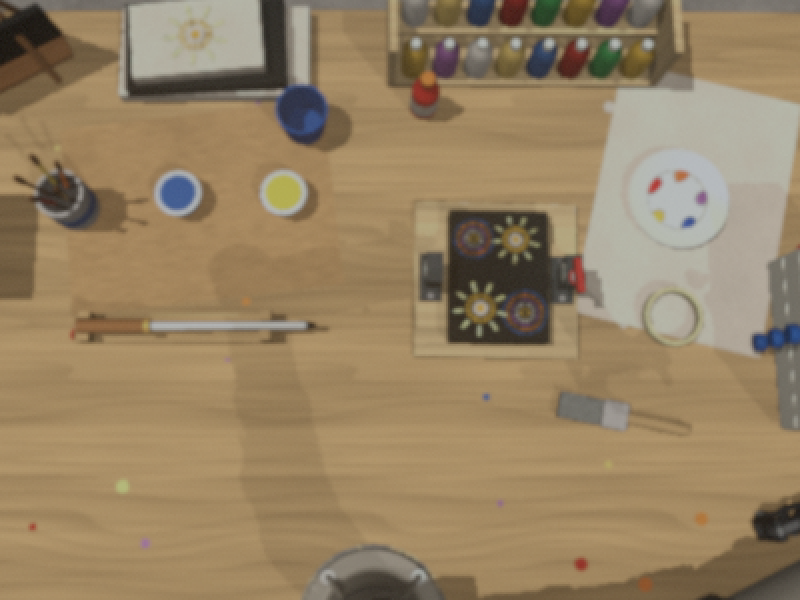

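View pics/side0c.png

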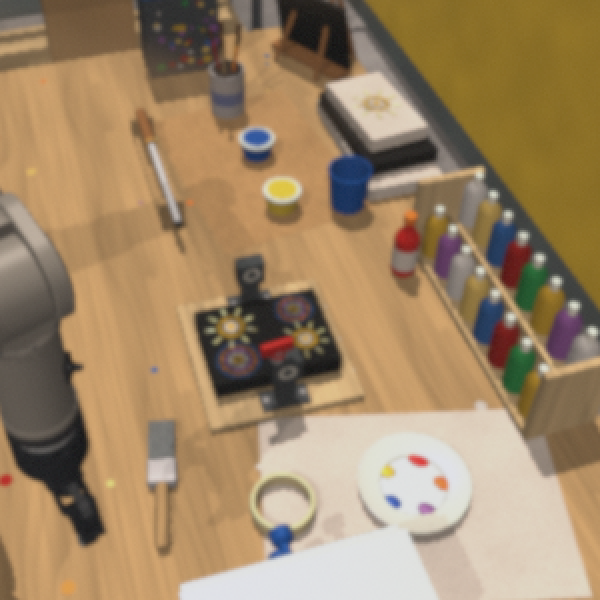

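The top view shows the bar lying left (handle at about px (145,252), nose (252,254)). The board is centred near (338,230) with the red knob at (379,227). In the side view the right post's mouth is at about (303,286). Next I'll fit the poses.

```bash
cat > h.py <<'E'
from cell import ctrl
import cv2,numpy as np
from scipy.optimize import least_squares
C={n:ctrl.get_calibration(n) for n in("side","top")}
def proj(n,X):
    c=C[n];X=np.atleast_2d(np.asarray(X,float))
    return cv2.projectPoints(X,cv2.Rodrigues(c["R"])[0],c["t"],c["K"],c["dist"])[0][:,0]
def onz(n,px,z):
    c=C[n];u=cv2.undistortPoints(np.array(px,float).reshape(-1,1,2),c["K"],c["dist"])[:,0]
    r=np.c_[u,np.ones(len(u))]@c["R"];o=-c["R"].T@c["t"]
    return o+r*((z-o[2])/r[:,2])[:,None]
def Rz(a):return np.array([[np.cos(a),-np.sin(a),0],[np.sin(a),np.cos(a),0],[0,0,1]])
def tri(pt,ps):
    return least_squares(lambda X:np.r_[(proj("top",X)-pt).ravel(),(proj("side",X)-ps).ravel()],[500,0,90]).x
BP={"left_bushing":[0,112,90],"right_bushing":[0,-112,90],"clamp_grip":[-13,-100,138],"canvas":[0,0,12],"board":[0,0,0]}
E
python3 - <<'E'
from h import *
obs=[]
for n in("top","side"):
    for k in range(2):
        p,d=ctrl.capture(n)
        for l in BP:
            r=ctrl.tip_of(n,l)
            if r and not(n=="side" and l=="left_bushing"): obs.append((n,l,np.array(r[0]["at"])))
def res(v,full=0):
    r=np.array([proj(n,Rz(v[2])@BP[l]+[v[0],v[1],0])[0]-a for n,l,a in obs]);return r if full else r.ravel()
s=least_squares(res,[500,-130,0],loss="soft_l1");print("board",s.x[:2],np.degrees(s.x[2]))
for o,r in zip(obs,res(s.x,1)):print(o[0],o[1],r.round(1))
for n in("top","side"):
    p,d=ctrl.capture(n)
    # red wing
    h=cv2.cvtColor(p,cv2.COLOR_RGB2HSV);m=((h[...,0]<8)|(h[...,0]>172))&(h[...,1]>150)&(h[...,2]>70)
    u,v=proj(n,Rz(s.x[2])@BP["clamp_grip"]+[s.x[0],s.x[1],0])[0]
    w=np.zeros_like(m);w[int(v)-25:int(v)+25,int(u)-25:int(u)+25]=1;m&=w
    q=np.argwhere(m)[:,::-1];e=cv2.fitLine(q.astype(np.float32),2,0,.01,.01).ravel();print(n,"wing",len(q),q.mean(0),e[:2])
    X=onz(n,[q.mean(0),q.mean(0)+5*e[:2]],138);dd=X[1]-X[0];print(X[0],"dir",np.degrees(np.arctan2(dd[1],dd[0])))
    for l in("bar","bar_grip","bar_shoulder","bar_nose"):
        r=ctrl.tip_of(n,l)
        for k in r[:2]:print(l,k["confidence"],onz(n,k["at"],45)[0].round(1))
    r=ctrl.trace(n,"bar")
    if r:
        g=np.argwhere(r[0]["region"])[:,::-1].astype(np.float32);e=cv2.fitLine(g,2,0,.01,.01).ravel()
        t=(g-e[2:])@e[:2];E2=[e[2:]+t.min()*e[:2],e[2:]+t.max()*e[:2]]
        X=onz(n,E2,45);dd=X[1]-X[0];print("bar ends",X.round(1).tolist(),np.linalg.norm(dd),np.degrees(np.arctan2(dd[1],dd[0])))
E
```

```text
board [ 497.39581141 -185.83653021] -0.034523833413366886
top left_bushing [ 0.  -0.1]
top right_bushing [ 1.  -0.9]
top clamp_grip [ 1.9 -2.7]
top canvas [-1.6  1.4]
top board [ 1.9 -0.9]
top left_bushing [-0.4  0.7]
top right_bushing [-2.8 -0.1]
top clamp_grip [-1.7  0.2]
top canvas [-2.2 -1.1]
top board [ 2.  -0.3]
side right_bushing [-3.8  2.8]
side clamp_grip [ 2.4 -0. ]
side canvas [ 15.  121.9]
side board [-1.1  1.3]
side right_bushing [-4.6 -0.2]
side clamp_grip [-65.6 -72.1]
side canvas [ 1.  -2.5]
side board [-0.6  2.2]
top wing 56 [379.125 227.375] [0.14170007 0.98990965]
[ 482.98455279 -286.15796137  138.        ] dir -174.42252245667973
bar 0.88 [429.6 393.7  45. ]
bar_grip 0.84 [424.2 377.3  45. ]
bar_shoulder 0.81 [422.7 335.   45. ]
bar_nose 0.93 [426.3  85.7  45. ]
bar ends [[424.6, 444.6, 45.0], [424.1, 94.0, 45.0]] 350.61283890457327 -90.07077360139151
side wing 116 [297.59482759 272.52586207] [ 0.94144183 -0.3371755 ]
[ 485.25530713 -285.11838207  138.        ] dir 7.890267560606142
bar 0.62 [430.1 380.9  45. ]
bar_grip 0.62 [423.6 376.8  45. ]
bar_shoulder 0.66 [426.8 320.1  45. ]
bar_shoulder 0.51 [520.6 -31.7  45. ]
bar_nose 0.59 [417.8  74.9  45. ]
bar_nose 0.44 [ 438.3 -467.7   45. ]
bar ends [[426.8, 452.4, 45.0], [428.2, 94.6, 45.0]] 357.7467727041941 -89.7754299239396
```

```bash
cat >> h.py <<'E'
from scipy.spatial.transform import Rotation as Ro
def go(g,a):
    """rows for grasp point g (world), jaw axis at a deg, tool down"""
    o=ctrl.get_obs();R=o["tcp_rot"];a=np.radians(a);z=np.array([np.cos(a),np.sin(a),0]);x=np.array([0,0,-1.]);Rt=np.c_[x,np.cross(z,x),z]
    T=np.array(g,float)-155*x
    print("t%.2f grasp now"%o["clock"],(o["tcp_pos"]+155*R[:,0]).round(1),"jaw %.1f"%np.degrees(np.arctan2(R[1,2],R[0,2])),"open %.1f"%o["opening"],"F",o["ft_force"].round(1),"j",o["joint_positions"].round(0))
    print("travel",(R.T@(T-o["tcp_pos"])/10).round(2).tolist(),"dr",np.degrees(Ro.from_matrix(R.T@Rt).as_rotvec()).round(1).tolist())
E
python3 - <<'E'
from h import *
for n in("top","side"):
    p,d=ctrl.capture(n)
    for l,z in(("canvas",47),("board",12)):
        r=ctrl.trace(n,l)
        if r:
            c=max(cv2.findContours(r[0]["region"].astype(np.uint8),0,1)[0],key=cv2.contourArea)
            b=onz(n,cv2.approxPolyDP(cv2.convexHull(c),6,True)[:,0],z);print(n,l,r[0]["confidence"],b[:,:2].round(0).tolist())
            m=cv2.minAreaRect(onz(n,c[:,0],z)[:,:2].astype(np.float32));print(m)
go([484.4,-285.7,175],-83)
E
```

```text
top canvas 0.25 [[661.0, 291.0], [617.0, 265.0], [592.0, 301.0], [639.0, 327.0]]
((626.4462890625, 296.2796936035156), (69.53865814208984, 61.035858154296875), 1.8473398685455322)
top board 0.68 [[618.0, -64.0], [615.0, -313.0], [379.0, -305.0], [384.0, -58.0]]
((498.99072265625, -190.27906799316406), (265.14288330078125, 244.8290252685547), 87.91094970703125)
side canvas 0.78 [[603.0, -124.0], [591.0, -286.0], [401.0, -278.0], [404.0, -118.0]]
((500.2431640625, -200.48138427734375), (172.03314208984375, 204.33981323242188), 88.07317352294922)
side board 0.84 [[549.0, 15.0], [624.0, -77.0], [613.0, -319.0], [382.0, -313.0], [388.0, -68.0]]
((502.52117919921875, -151.35403442382812), (335.482177734375, 242.67066955566406), 89.0633544921875)
t3.00 grasp now [ 175.6 -521.2  249.7] jaw -71.4 open 85.5 F [ 0.  -0.5 -0.4] j [69. 18.  1. 87. -0. 76. -2.]
travel [7.47, 36.79, -12.46] dr [11.6, -0.0, 0.0]
```

```bash
python3 -m inch '[{"travel":[1,4.6,-1.6],"dr":[2,0,0]},{"travel":[2,9.2,-3.1],"dr":[4,0,0]},{"travel":[3,13.8,-4.7],"dr":[6,0,0]},{"travel":[4,18.4,-6.2],"dr":[8,0,0]},{"travel":[5,23,-7.8],"dr":[10,0,0]},{"travel":[6,27.6,-9.3],"dr":[12,0,0]},{"travel":[7,32.2,-10.9],"dr":[12,0,0]},{"travel":[7.5,36.8,-12.5],"dr":[12,0,0]}]' 0 40
python3 -c "
from h import *
go([484.4,-285.7,139],-83.5)"
```

```text
clock: 3.8
tcp_pos: [485.4, -283.9, 328.9]
tcp_rot: [[-0.001, 0.993, 0.115], [0.0, 0.115, -0.993], [-1.0, -0.001, -0.0]]
ft_force: [0.5, -0.8, 0.7]
opening: 85.5
t3.80 grasp now [ 485.3 -283.9  173.9] jaw -83.4 open 85.5 F [ 0.5 -0.8  0.7] j [ 35.  23.  -9.  91.   4.  67. -58.]
travel [3.49, -0.12, 0.17] dr [0.1, -0.0, 0.1]
```

```bash
python3 -m inch '[{"travel":[1.5,-0.1,0.15],"dr":[0,0,0]},{"travel":[3,-0.1,0.15],"dr":[0,0,0]},{"travel":[3.5,-0.1,0.15],"dr":[0,0,0]},{"travel":[3.5,-0.1,0.15],"dr":[0,0,0]}]'
python3 -m inch '[{"travel":[0,0,0],"dr":[0,0,0]},{"travel":[0,0,0],"dr":[0,0,0]},{"travel":[0,0,0],"dr":[0,0,0]},{"travel":[0,0,0],"dr":[0,0,0]},{"travel":[0,0,0],"dr":[0,0,0]},{"travel":[0,0,0],"dr":[0,0,0]},{"travel":[0,0,0],"dr":[0,0,0]},{"travel":[0,0,0],"dr":[0,0,0]}]' 255 40
python3 - <<'E'
from h import *
go([484.4,-285.7,139],-83.5)
p,d=ctrl.capture("top");q,d=ctrl.capture("side")
im=np.hstack([cv2.resize(a[v-40:v+40,u-40:u+40],(400,400),interpolation=3) for a,u,v in((p,378,228),(q,298,272))])
cv2.imwrite("pics/g1.png",im[:,:,::-1])
E
```

```text
clock: 4.2
tcp_pos: [484.1, -285.7, 293.1]
tcp_rot: [[-0.003, 0.993, 0.114], [0.001, 0.114, -0.993], [-1.0, -0.003, -0.001]]
ft_force: [0.2, 0.6, 0.4]
opening: 85.4
clock: 5.0
tcp_pos: [484.2, -287.9, 294.0]
tcp_rot: [[-0.0, 0.994, 0.113], [-0.003, 0.113, -0.994], [-1.0, -0.001, 0.003]]
ft_force: [0.6, -6.2, 1.2]
opening: 15.5
t5.00 grasp now [ 484.1 -288.4  139. ] jaw -83.5 open 15.5 F [ 0.6 -6.2  1.2] j [ 35.  24.  -8.  94.   4.  62. -58.]
travel [0.0, 0.05, -0.21] dr [-0.0, 0.2, 0.0]
```

View pics/g1.png

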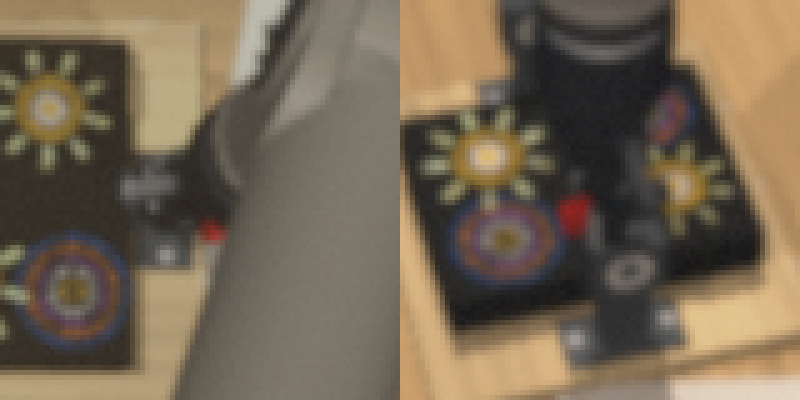

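The image shows the wing between the fingers, with its red end sticking out. I'll let the grip settle, then turn counter-clockwise.

```bash
python3 -m inch '[{"travel":[0,0,0],"dr":[0,0,0]},{"travel":[0,0,0],"dr":[0,0,0]},{"travel":[0,0,0],"dr":[0,0,0]}]'
python3 -m inch '[{"travel":[0,0,0],"dr":[-7,0,0]},{"travel":[0,0,0],"dr":[-14,0,0]},{"travel":[0,0,0],"dr":[-21,0,0]},{"travel":[0,0,0],"dr":[-28,0,0]},{"travel":[0,0,0],"dr":[-35,0,0]},{"travel":[0,0,0],"dr":[-42,0,0]}]'
python3 -c "
from h import *
go([484.4,-285.7,139],-83.5);print(ctrl.get_obs()['ft_torque'])"
```

```text
clock: 5.4
tcp_pos: [484.1, -287.9, 294.0]
tcp_rot: [[-0.0, 0.994, 0.112], [-0.004, 0.112, -0.994], [-1.0, -0.001, 0.003]]
ft_force: [1.1, -2.8, 0.0]
opening: 15.4
clock: 6.0
tcp_pos: [484.4, -288.7, 294.1]
tcp_rot: [[0.001, 0.66, 0.751], [-0.005, 0.751, -0.66], [-1.0, -0.003, 0.004]]
ft_force: [2.1, -4.0, -1.9]
opening: 15.2
t6.00 grasp now [ 484.6 -289.6  139.1] jaw -41.3 open 15.2 F [ 2.1 -4.  -1.9] j [ 42.  25. -17.  93.   8.  63. -19.]
travel [0.01, 0.23, -0.2] dr [42.2, 0.3, 0.1]
[-0.92665072 -0.44635571 -0.12903549]
```

```bash
python3 -m inch '[{"travel":[0,0,0],"dr":[-7,0,0]},{"travel":[0,0,0],"dr":[-14,0,0]},{"travel":[0,0,0],"dr":[-21,0,0]},{"travel":[0,0,0],"dr":[-28,0,0]},{"travel":[0,0,0],"dr":[-35,0,0]},{"travel":[0,0,0],"dr":[-41,0,0]}]'
python3 - <<'E'
from h import *
go([484.4,-285.7,139],0);print(ctrl.get_obs()['ft_torque'])
q,d=ctrl.capture("side");cv2.imwrite("pics/g2.png",cv2.resize(q[222:322,248:348],(500,500),interpolation=3)[:,:,::-1])
E
```

```text
clock: 6.6
tcp_pos: [485.1, -289.1, 294.1]
tcp_rot: [[0.004, 0.001, 1.0], [-0.006, 1.0, -0.001], [-1.0, -0.006, 0.004]]
ft_force: [3.3, -3.8, -3.7]
opening: 15.7
t6.60 grasp now [ 485.7 -290.   139.1] jaw -0.1 open 15.7 F [ 3.3 -3.8 -3.7] j [ 48.  27. -26.  93.  13.  63.  18.]
travel [0.01, 0.34, -0.07] dr [-0.1, 0.2, 0.3]
[-0.73064174 -0.71974154 -0.17149892]
```

View pics/g2.png

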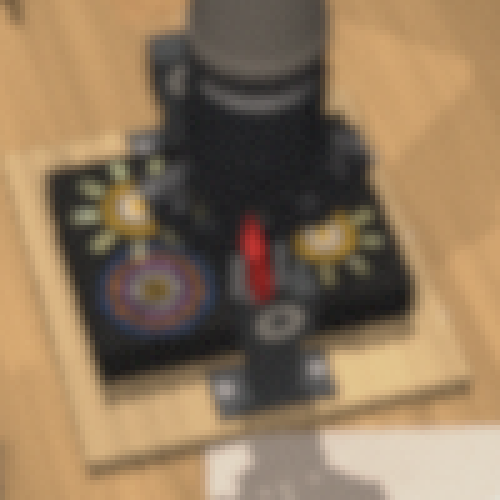

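The wing (crop px (250,215) to (265,300)) lags the jaws by roughly 9°. I'll turn a little more, then release.

```bash
python3 -m inch '[{"travel":[0,0,0],"dr":[-5,0,0]},{"travel":[0,0,0],"dr":[-10,0,0]},{"travel":[0,0,0],"dr":[-10,0,0]}]'
python3 -c "
from h import *
print(ctrl.get_obs()['ft_torque'])"
python3 -m inch '[{"travel":[0,0,0],"dr":[0,0,0]},{"travel":[0,0,0],"dr":[0,0,0]},{"travel":[0,0,0],"dr":[0,0,0]},{"travel":[0,0,0],"dr":[0,0,0]},{"travel":[0,0,0],"dr":[0,0,0]}]' 0
python3 -m inch '[{"travel":[-2,0,0],"dr":[0,0,0]},{"travel":[-5,0,0],"dr":[0,0,0]},{"travel":[-9,0,0],"dr":[0,0,0]}]'
python3 -c "
from h import *
go([425,376,150],0)"
```

```text
clock: 6.95
tcp_pos: [485.3, -288.1, 294.2]
tcp_rot: [[0.004, -0.175, 0.985], [-0.004, 0.985, 0.175], [-1.0, -0.005, 0.003]]
ft_force: [0.7, -0.7, 0.5]
opening: 15.4
[ 0.00819905 -0.15014095  0.11993825]
clock: 7.45
tcp_pos: [485.3, -288.0, 294.1]
tcp_rot: [[0.003, -0.174, 0.985], [-0.004, 0.985, 0.174], [-1.0, -0.004, 0.002]]
ft_force: [-0.3, 0.3, -0.3]
opening: 85.1
clock: 7.75
tcp_pos: [484.2, -287.5, 383.3]
tcp_rot: [[-0.001, -0.174, 0.985], [-0.001, 0.985, 0.174], [-1.0, -0.001, -0.001]]
ft_force: [-0.4, 0.2, -0.3]
opening: 85.3
t7.75 grasp now [ 484.  -287.7  228.3] jaw 10.0 open 85.3 F [-0.4  0.2 -0.3] j [ 50.  23. -29.  86.  11.  75.  30.]
travel [7.74, 66.37, 5.73] dr [10.0, -0.1, 0.1]
```

```bash
python3 -m inch '[{"travel":[0,4,0.4],"dr":[1,0,0]},{"travel":[0,9,0.8],"dr":[2,0,0]},{"travel":[0,14,1.2],"dr":[3,0,0]},{"travel":[0,19,1.6],"dr":[5,0,0]},{"travel":[0,24,2],"dr":[7,0,0]},{"travel":[0,29,2.5],"dr":[9,0,0]},{"travel":[0,34,3],"dr":[10,0,0]},{"travel":[0,39,3.4],"dr":[10,0,0]}]'
python3 - <<'E'
from h import *
for n in("top","side"):
    p,d=ctrl.capture(n)
    h=cv2.cvtColor(p,cv2.COLOR_RGB2HSV);m=((h[...,0]<8)|(h[...,0]>172))&(h[...,1]>150)&(h[...,2]>70)
    u,v=proj(n,[484.5,-287,138])[0]
    w=np.zeros_like(m);w[int(v)-20:int(v)+20,int(u)-20:int(u)+20]=1;m&=w
    q=np.argwhere(m)[:,::-1];e=cv2.fitLine(q.astype(np.float32),2,0,.01,.01).ravel()
    X=onz(n,[q.mean(0),q.mean(0)+5*e[:2]],143);dd=X[1]-X[0];print(n,len(q),X[0],"dir",np.degrees(np.arctan2(dd[1],dd[0])))
    cv2.imwrite(f"pics/{n}2.png",p[:,:,::-1])
a=cv2.imread("pics/top2.png")[150:310,260:460];b=cv2.imread("pics/side2.png")[180:340,200:400]
cv2.imwrite("pics/k.png",np.hstack([cv2.resize(i,(400,320),interpolation=3) for i in(a,b)]))
go([425,356,80],0)
E
```

```text
clock: 8.55
tcp_pos: [449.3, 103.0, 383.1]
tcp_rot: [[0.0, 0.001, 1.0], [-0.002, 1.0, -0.001], [-1.0, -0.002, 0.0]]
ft_force: [0.9, -0.0, -0.6]
opening: 85.6
top 53 [ 483.02638976 -281.86860465  143.        ] dir -89.09402183827432
side 85 [ 486.11974519 -286.37928548  143.        ] dir -91.37602143508494
t8.65 grasp now [447.6 110.5 228.8] jaw 0.9 open 85.4 F [-0.6  0.6  1. ] j [ 21.  12. -42. 101.   8.  71. -23.]
travel [14.98, 24.58, -1.88] dr [0.9, 0.0, -0.2]
```

View pics/k.png

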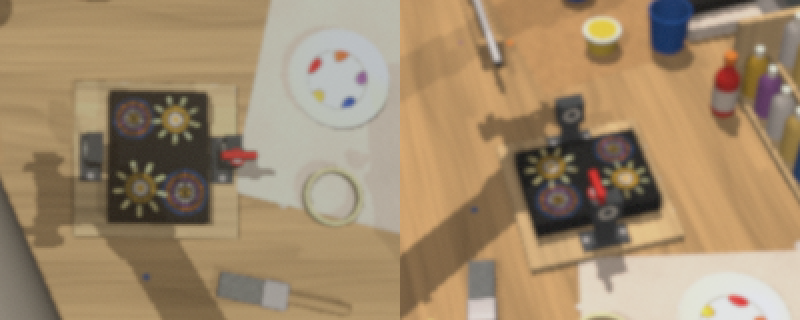

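The wing now lies in line with the bores (top crop (240,157)), so the clamp is open. On to the bar.

```bash
python3 -m inch '[{"travel":[2,5,-0.4],"dr":[0.9,0,0]},{"travel":[5,10,-0.8],"dr":[0.9,0,0]},{"travel":[8,15,-1.2],"dr":[0.9,0,0]},{"travel":[11,20,-1.6],"dr":[0.9,0,0]},{"travel":[13,24.6,-1.9],"dr":[0.9,0,0]},{"travel":[13,24.6,-1.9],"dr":[0.9,0,0]}]'
python3 -c "
from h import *
go([425,356,45],0)"
```

```text
clock: 9.25
tcp_pos: [423.6, 358.5, 253.2]
tcp_rot: [[-0.002, -0.002, 1.0], [0.004, 1.0, 0.002], [-1.0, 0.004, -0.002]]
ft_force: [0.3, -1.2, 0.5]
opening: 85.1
t9.25 grasp now [423.4 359.2  98.2] jaw 0.1 open 85.1 F [ 0.3 -1.2  0.5] j [-13.  32. -41.  97.  23.  60. -61.]
travel [5.32, -0.27, 0.15] dr [0.1, -0.1, -0.3]
```

```bash
python3 -m inch '[{"travel":[2,-0.2,0.15],"dr":[0,0,0]},{"travel":[4,-0.2,0.15],"dr":[0,0,0]},{"travel":[5.3,-0.2,0.15],"dr":[0,0,0]},{"travel":[5.3,-0.2,0.15],"dr":[0,0,0]}]'
python3 -m inch '[{"travel":[0,0,0],"dr":[0,0,0]},{"travel":[0,0,0],"dr":[0,0,0]},{"travel":[0,0,0],"dr":[0,0,0]},{"travel":[0,0,0],"dr":[0,0,0]},{"travel":[0,0,0],"dr":[0,0,0]},{"travel":[0,0,0],"dr":[0,0,0]},{"travel":[0,0,0],"dr":[0,0,0]},{"travel":[0,0,0],"dr":[0,0,0]}]' 255 90
python3 -c "
from h import *
go([425,356,45],0)"
```

```text
clock: 9.65
tcp_pos: [424.7, 355.5, 198.3]
tcp_rot: [[-0.005, -0.001, 1.0], [0.001, 1.0, 0.001], [-1.0, 0.001, -0.005]]
ft_force: [-0.0, -1.0, -0.5]
opening: 85.2
clock: 10.45
tcp_pos: [425.3, 355.7, 199.3]
tcp_rot: [[-0.003, -0.001, 1.0], [0.002, 1.0, 0.001], [-1.0, 0.002, -0.003]]
ft_force: [0.9, -0.6, 7.1]
opening: 19.1
t10.45 grasp now [424.8 356.   44.3] jaw 0.0 open 19.1 F [ 0.9 -0.6  7.1] j [-14.  36. -39.  99.  26.  55. -63.]
travel [-0.07, 0.03, -0.03] dr [0.0, -0.2, -0.1]
```

```bash
python3 -m inch '[{"travel":[-1,0,0],"dr":[0,0,0]},{"travel":[-3,0,0],"dr":[0,0,0]},{"travel":[-6,0,0],"dr":[0,0,0]},{"travel":[-8.5,0,0],"dr":[0,0,0]},{"travel":[-8.5,0,0],"dr":[0,0,0]}]'
python3 -c "
from h import *
go([495,245,115],0)"
```

```text
clock: 10.95
tcp_pos: [425.9, 357.2, 288.2]
tcp_rot: [[0.002, -0.001, 1.0], [0.007, 1.0, 0.001], [-1.0, 0.007, 0.002]]
ft_force: [0.7, 0.7, -1.1]
opening: 19.3
t10.95 grasp now [426.3 358.3 133.2] jaw 0.1 open 19.3 F [ 0.7  0.7 -1.1] j [-11.  30. -42.  94.  22.  64. -59.]
travel [1.75, -11.24, 6.89] dr [0.1, 0.1, -0.4]
```

```bash
python3 -m inch '[{"travel":[0.5,-3,2],"dr":[0.5,0,0]},{"travel":[1,-6.5,4],"dr":[1,0,0]},{"travel":[1.7,-10,6],"dr":[1.5,0,-0.4]},{"travel":[1.8,-11.2,6.9],"dr":[1.5,0,-0.4]},{"travel":[1.8,-11.2,6.9],"dr":[1.5,0,-0.4]}]'
python3 - <<'E'
from h import *
go([495,245,115],0)
P={}
for n in("top","side"):
    p,d=ctrl.capture(n);P[n]=p[:,:,::-1]
    for l in("bar_nose","left_bushing","right_bushing","bar_shoulder"):
        for r in ctrl.tip_of(n,l)[:1]:print(n,l,np.round(r["at"],1),round(r["confidence"],2))
cv2.imwrite("pics/top3.png",P["top"]);cv2.imwrite("pics/side3.png",P["side"])
a=P["top"][170:270,200:400];b=P["side"][190:310,190:350]
cv2.imwrite("pics/n.png",np.vstack([cv2.resize(a,(600,300),interpolation=2),cv2.resize(b,(400,300),interpolation=2).copy()[:, :400] if 0 else cv2.copyMakeBorder(cv2.resize(b,(400,300),interpolation=2),0,0,0,200,0)]))
E
```

```text
clock: 11.45
tcp_pos: [496.6, 241.9, 267.8]
tcp_rot: [[0.0, 0.031, 1.0], [-0.002, 1.0, -0.031], [-1.0, -0.002, 0.0]]
ft_force: [-0.5, -0.2, -1.2]
opening: 19.5
t11.45 grasp now [496.7 241.6 112.8] jaw -1.8 open 19.5 F [-0.5 -0.2 -1.2] j [  1.  30. -40.  96.  22.  62. -48.]
travel [-0.22, 0.3, -0.17] dr [-1.8, 0.0, 0.1]
top bar_nose [288.2 227.6] 0.54
top left_bushing [302.6 224.9] 0.71
top right_bushing [382.2 224.4] 0.55
top bar_shoulder [301.6 222.6] 0.51
side bar_nose [295.1 270.9] 0.66
side left_bushing [284.3 229.5] 0.74
side right_bushing [305.5 286.3] 0.74
side bar_shoulder [258.4 170.9] 0.62
```

View pics/n.png

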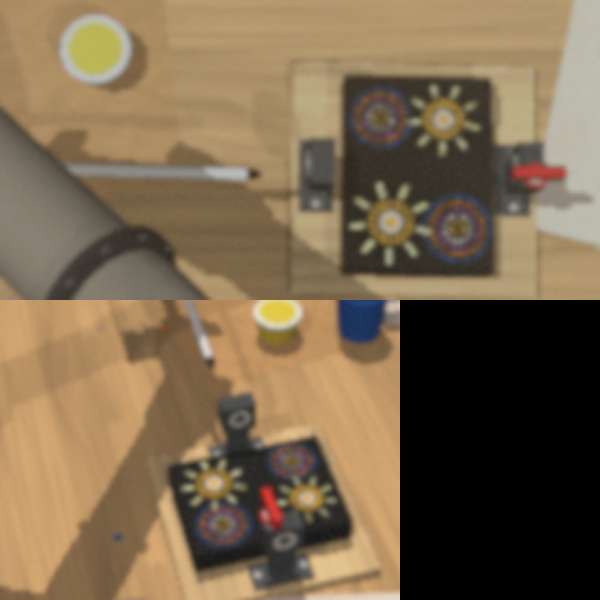

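The picture shows the bar's nose at top px (286.7,228) and side px (274,214). The rings are at side px (285.6,237.6) (left post's inner mouth) and (304,286.4) (right outer mouth). Next: axis measurement.

```bash
cat > m.py <<'E'
from h import *
# ring centroids in side picture: bright pixels inside dark head window
def rings(b):
    g=cv2.cvtColor(b,cv2.COLOR_BGR2GRAY).astype(float);out=[]
    for u,v in((285.6,237.6),(304,286.4)):
        for _ in range(6):
            yy,xx=np.mgrid[0:420,0:560];w=np.clip(g-70,0,None)*(np.hypot(xx-u,yy-v)<5.5)
            u,v=(w*xx).sum()/w.sum(),(w*yy).sum()/w.sum()
        out.append((u,v))
    return np.array(out)
def tube(b,u0,v0,u1,v1):
    h=cv2.cvtColor(b,cv2.COLOR_BGR2HSV);m=np.zeros((420,560),bool)
    m[v0:v1,u0:u1]=(h[...,1]<45)[v0:v1,u0:u1]&(h[...,2]>110)[v0:v1,u0:u1]
    q=np.argwhere(m)[:,::-1].astype(np.float32);e=cv2.fitLine(q,cv2.DIST_HUBER,0,.01,.01).ravel();return len(q),e
E
python3 - <<'E'
from m import *
t=cv2.imread("pics/top3.png");s=cv2.imread("pics/side3.png")
r=rings(s);X=onz("side",r,90);print("rings",r.round(1),X.round(1));d=X[0]-X[1];print("len(200)",np.linalg.norm(d),"yaw",np.degrees(np.arctan2(-d[0],d[1])))
g=cv2.cvtColor(t,cv2.COLOR_BGR2GRAY)
print("left head col",g[208:246:1,306]);print(g[208:246,303])
n,e=tube(t,222,215,285,240);print("top tube",n,e);
A=onz("top",[e[2:]-25*e[:2],e[2:]+25*e[:2]],113);print(A.round(1))
n,f=tube(s,258,185,278,216);print("side tube",n,f)
print("nose tri",tri([286.7,228],[274,214.4]))
# 3D line from both views: solve point at y=100 and y=0 (x,z)
def on(n,e,P):
    uv=proj(n,P);return (uv-e[2:])@np.array([-e[1],e[0]])
sol=least_squares(lambda v:np.r_[on("top",e,[[v[0],20,v[1]],[v[2],120,v[3]]]),on("side",f,[[v[0],20,v[1]],[v[2],120,v[3]]])],[495,113,497,113]).x
print("bar x,z at y=20, y=120",sol.round(1),"yaw",np.degrees(np.arctan((sol[0]-sol[2])/100)),"sag",np.degrees(np.arctan((sol[3]-sol[1])/100)))
E
```

```text
rings [[286.  236.9]
 [303.6 286.1]] [[ 505.4  -99.6   90. ]
 [ 499.1 -300.4   90. ]]
len(200) 200.94353945206103 yaw -1.8168083068503003
left head col [170 168 167 167 168 169 166 148 114  85  82  82  82  81  81  82  81  81
  81  80  79  79  70  57  51  60  75  87 104 122 121 105 119 152 166 167
 169 166]
[167 166 166 168 164 165 162 149 117  85  72  76  86  92  99 107 109 103
  98  91  84  72  65  60  59  70  77  85  96 105 103  99 119 153 165 169
 169 165]
top tube 240 [9.9994588e-01 1.0404826e-02 2.5338448e+02 2.2692021e+02]
[[490.2 138.2 113. ]
 [488.4  -4.1 113. ]]
side tube 91 [  0.33896637   0.9407985  268.54633    200.4186    ]
nose tri [484.90601274 -27.43037884 127.90550628]
bar x,z at y=20, y=120 [485.8 130.8 484.4 147.3] yaw 0.8232453306595935 sag 9.34561619359455
```

```bash
cat >> m.py <<'E'
def cloud(n,d):
    c=C[n];vv,uu=np.mgrid[0:420,0:560];u=cv2.undistortPoints(np.c_[uu.ravel(),vv.ravel()].astype(float).reshape(-1,1,2),c["K"],c["dist"])[:,0]
    z=d.ravel()[:,None].astype(float);X=np.c_[u,np.ones(len(u))]*z;return ((X-c["t"])@c["R"]).reshape(420,560,3)
E
python3 - <<'E'
from m import *
for n in("top","side"):
    p,d=ctrl.capture(n);X=cloud(n,d);np.save(f"pics/X{n}.npy",X);ok=d>0
    sel=ok&(X[...,2]>85)&(X[...,2]<150)&(abs(X[...,0]-495)<25)&(X[...,1]<200)&(X[...,1]>-55)
    Q=X[sel];
    print(n,len(Q))
    for y in range(-50,200,25):
        q=Q[(Q[:,1]>=y)&(Q[:,1]<y+25)]
        if len(q):print(y,len(q),np.median(q,0).round(1),np.percentile(q[:,0],[10,90]).round(1),"z90",np.percentile(q[:,2],90).round(1))
    for lo,hi in((-125,-60),(-325,-260)):
        q=X[ok&(X[...,2]>100)&(X[...,2]<116)&(abs(X[...,0]-500)<45)&(X[...,1]>lo)&(X[...,1]<hi)]
        print("head",len(q),q.mean(0).round(1),"min",np.percentile(q,2,0).round(1),"max",np.percentile(q,98,0).round(1))
    b=X[ok&(abs(X[...,2]-12)<12)&(X[...,1]<-60)&(X[...,1]>-100)&(X[...,0]>420)&(X[...,0]<460)];print("board z",np.median(b[:,2]))
E
```

```text
top 267
-25 29 [487.2  -8.6 119.1] [482.5 490.7] z90 122.2
0 37 [487.4  14.  119.5] [482.4 493.1] z90 123.2
25 41 [488.1  36.6 119.7] [483. 494.] z90 123.3
50 36 [489.5  62.2 120.9] [484.9 493.8] z90 123.9
75 36 [489.9  87.8 119.5] [485.3 494.1] z90 122.8
100 36 [489.4 113.  120.7] [485.3 493.5] z90 124.5
125 33 [490.3 138.4 119.9] [485.8 493.9] z90 123.7
150 19 [493.5 155.7 118.1] [487.2 497.3] z90 124.3
head 136 [500.2 -86.2 109.2] min [479.1 -97.8 101.7] max [521.8 -74.4 114.3]
head 84 [ 502.9 -284.9  109.3] min [ 474.2 -299.4  101.4] max [ 518.  -273.1  115.2]
board z 12.436406548811366
side 161
-50 2 [488.4 -26.3 119.4] [487.2 489.6] z90 119.5
-25 21 [490.4 -14.1 118.3] [486.4 495.4] z90 120.9
0 21 [490.2  12.8 119. ] [486.1 495.2] z90 122.7
25 16 [490.5  38.9 119.7] [487.9 495.1] z90 120.9
50 18 [491.2  61.6 119. ] [487.9 496.8] z90 122.4
75 19 [492.3  87.9 119.9] [489.  497.2] z90 122.2
100 18 [491.7 110.8 121. ] [488.3 497.8] z90 122.7
125 16 [493.8 138.6 120.1] [489.2 497.5] z90 123.9
150 13 [492.8 165.1 118.9] [489.4 498. ] z90 122.4
175 17 [494.3 188.2 119. ] [489.9 499. ] z90 123.8
head 110 [504.2 -92.3 108. ] min [ 483.  -103.4  100.9] max [525.3 -77.4 113. ]
head 101 [ 503.7 -294.5  108.3] min [ 478.3 -304.   100.3] max [ 521.5 -279.8  113.3]
board z 11.513172786157776
```

```bash
cat >> m.py <<'E'
def look(tag,zb=90,ylo=-55,yhi=190):
    go([500,0,90],-1.8)
    for n in("top","side"):
        p,d=ctrl.capture(n);cv2.imwrite(f"pics/{n}_{tag}.png",p[:,:,::-1]);X=cloud(n,d)
        m=(d>0)&(X[...,2]>zb-15)&(X[...,2]<zb+20)&(abs(X[...,0]-508)<20)&(X[...,1]<yhi)&(X[...,1]>ylo)
        q=X[m];B=np.c_[q[:,1]+75,np.ones(len(q))]
        f=[least_squares(lambda k:B@k-q[:,i],[0,500 if i==0 else zb],loss="soft_l1").x for i in(0,2)]
        print(n,len(q),"bar at mouth x %.1f surf z %.1f"%(f[0][1],f[1][1]),"yaw %.2f pitch %.2f"%tuple(np.degrees([-f[0][0],f[1][0]])),"ymin %.1f"%q[:,1].min())
E
python3 -m inch '[{"travel":[0.8,0,0.6],"dr":[0.3,0,0]},{"travel":[1.6,0,1.2],"dr":[0.6,0,0]},{"travel":[2.35,0,1.8],"dr":[0.6,0,0]},{"travel":[2.35,0,1.8],"dr":[0.6,0,0]},{"travel":[2.35,0,1.8],"dr":[0.6,0,0]}]'
python3 -c "
from m import *
look('a')
a=cv2.imread('pics/top_a.png')[190:250,250:350];b=cv2.imread('pics/side_a.png')[190:300,250:350]
cv2.imwrite('pics/na.png',np.hstack([cv2.resize(cv2.copyMakeBorder(a,0,50,0,0,0),(400,440),interpolation=2),cv2.resize(b,(400,440),interpolation=2)]))"
```

```text
clock: 12.55
tcp_pos: [513.1, 245.1, 245.4]
tcp_rot: [[0.001, 0.035, 0.999], [0.0, 0.999, -0.035], [-1.0, 0.0, 0.001]]
ft_force: [-0.3, -0.8, -1.2]
opening: 19.4
t12.55 grasp now [513.3 245.1  90.4] jaw -2.0 open 19.4 F [-0.3 -0.8 -1.2] j [ -0.  33. -39.  95.  23.  60. -48.]
travel [0.03, -24.54, -0.44] dr [-0.2, 0.1, -0.0]
top 242 bar at mouth x 499.1 surf z 94.4 yaw -2.26 pitch 0.33 ymin -20.6
side 152 bar at mouth x 503.4 surf z 94.3 yaw -1.75 pitch 0.33 ymin -27.3
```

View pics/na.png

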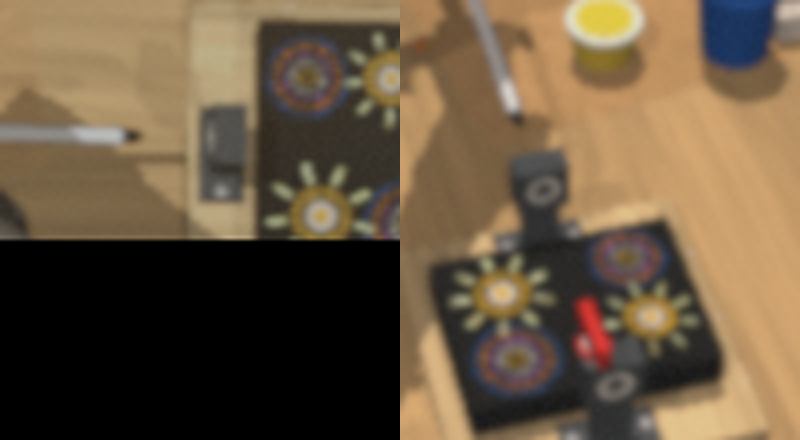

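The side view puts the nose (517,119) on the line through the two rings. A small x correction, then insert.

```bash
python3 -m inch '[{"travel":[0,-1,0.15],"dr":[-0.1,0,0]},{"travel":[0,-2,0.15],"dr":[-0.1,0,0]},{"travel":[0,-3,0.15],"dr":[-0.1,0,0]},{"travel":[0,-4,0.15],"dr":[-0.1,0,0]},{"travel":[0,-5,0.15],"dr":[-0.1,0,0]},{"travel":[0,-6,0.15],"dr":[-0.1,0,0]},{"travel":[0,-6.5,0.15],"dr":[-0.1,0,0]}]'
python3 -c "
from m import *
print(ctrl.get_obs()['ft_torque']);look('b',ylo=-65)
a=cv2.imread('pics/top_b.png')[190:250,250:350];b=cv2.imread('pics/side_b.png')[190:300,250:350]
cv2.imwrite('pics/nb.png',np.hstack([cv2.resize(cv2.copyMakeBorder(a,0,50,0,0,0),(400,440),interpolation=2),cv2.resize(b,(400,440),interpolation=2)]))"
```

```text
clock: 13.35
tcp_pos: [512.3, 178.8, 246.0]
tcp_rot: [[0.002, 0.035, 0.999], [-0.0, 0.999, -0.035], [-1.0, -0.0, 0.002]]
ft_force: [0.2, -0.9, -1.0]
opening: 19.3
[ 0.04526857  0.01377685 -0.03909743]
t13.35 grasp now [512.6 178.8  91.1] jaw -2.0 open 19.3 F [ 0.2 -0.9 -1. ] j [  8.  31. -39.  99.  22.  58. -42.]
travel [0.11, -17.91, -0.61] dr [-0.2, 0.1, 0.0]
top 222 bar at mouth x 501.6 surf z 95.4 yaw -1.94 pitch 0.41 ymin -64.2
side 244 bar at mouth x 505.6 surf z 95.1 yaw -1.18 pitch 0.61 ymin -64.0
```

View pics/nb.png

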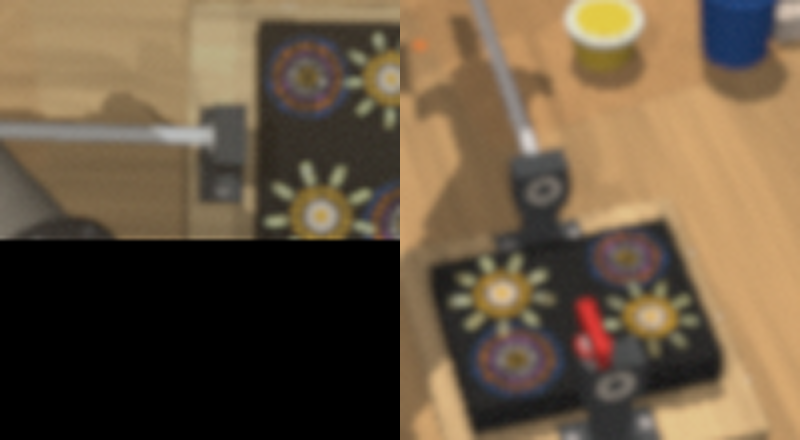

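The nose has entered the left bushing (top px (213,134)), with no contact force. I'll continue.

```bash
python3 -m inch '[{"travel":[0.05,-1.5,0.05],"dr":[0,0,0]},{"travel":[0.05,-3,0.05],"dr":[0,0,0]},{"travel":[0.05,-4.5,0.05],"dr":[0,0,0]},{"travel":[0.05,-6,0.05],"dr":[0,0,0]}]'
python3 -m inch '[{"travel":[0,-1.5,0],"dr":[0,0,0]},{"travel":[0,-3,0],"dr":[0,0,0]},{"travel":[0,-4.5,0],"dr":[0,0,0]},{"travel":[0,-6,0],"dr":[0,0,0]}]'
python3 -c "
from m import *
print(ctrl.get_obs()['ft_torque']);look('c',ylo=-65,yhi=30)
a=cv2.imread('pics/top_c.png')[190:250,290:390];b=cv2.imread('pics/side_c.png')[190:300,250:350]
cv2.imwrite('pics/nc.png',np.hstack([cv2.resize(cv2.copyMakeBorder(a,0,50,0,0,0),(400,440),interpolation=2),cv2.resize(b,(400,440),interpolation=2)]))"
```

```text
clock: 13.85
tcp_pos: [510.7, 119.5, 245.6]
tcp_rot: [[0.003, 0.033, 0.999], [0.001, 0.999, -0.033], [-1.0, 0.001, 0.003]]
ft_force: [0.5, 0.1, -0.3]
opening: 19.8
clock: 14.25
tcp_pos: [508.7, 59.8, 245.7]
tcp_rot: [[0.003, 0.032, 0.999], [0.002, 0.999, -0.032], [-1.0, 0.002, 0.003]]
ft_force: [0.2, 0.1, -1.0]
opening: 19.6
[-0.00635168 -0.0188078  -0.02826995]
t14.25 grasp now [509.2  60.   90.7] jaw -1.8 open 19.6 F [ 0.2  0.1 -1. ] j [ 22.  27. -40. 104.  21.  56. -28.]
travel [0.06, -6.0, -0.68] dr [-0.0, 0.2, -0.1]
top 46 bar at mouth x 498.9 surf z 94.1 yaw -9.06 pitch 1.15 ymin -64.2
side 83 bar at mouth x 505.2 surf z 94.6 yaw -1.81 pitch 0.13 ymin -62.6
```

View pics/nc.png

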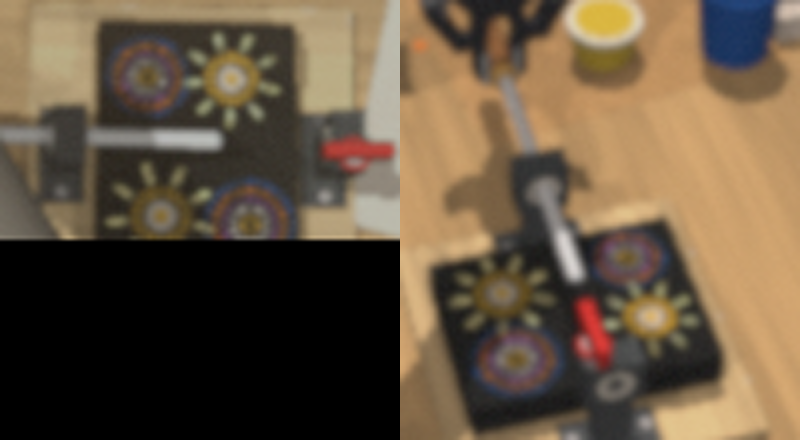

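The bar is through the left bushing (silver end at top px (222,140), side px (572,278)). I'll check the aim at the right bore numerically.

```bash
python3 - <<'E'
from m import *
s=cv2.imread("pics/side_c.png")
r0=rings(cv2.imread("pics/side3.png"));print("rings before",r0.round(1),"right now",rings(s)[1].round(1))
for w in((383,238,396,258),(372,208,386,226)):
    u0,v0,u1,v1=w[0]-0,w[1],w[2],w[3]
for nm,(u0,v0,u1,v1) in {"inner":(384,240,396,262),"outer":(374,210,384,230)}.items():
    u0-=0;n,e=tube(s,u0-0-0 if 0 else u0-0,v0,u1,v1) if 0 else (0,None)
g=cv2.cvtColor(s,cv2.COLOR_BGR2GRAY).astype(float)
yy,xx=[],[]
for v in list(range(210,226,2))+list(range(242,261,2)):
    uc=285.7+(v-237.4)*.33;u=np.arange(int(uc)-7,int(uc)+8);h=cv2.cvtColor(s,cv2.COLOR_BGR2HSV)[v,u]
    wt=((h[:,1]<60)&(g[v,u]>95))*1.
    if wt.sum():yy.append(v);xx.append((wt*u).sum()/wt.sum())
print(np.c_[yy,np.round(xx,1)].tolist())
for n in("top","side"):
    p,d=ctrl.capture(n);X=cloud(n,d);ok=d>0
    q=X[ok&(X[...,2]>80)&(X[...,2]<105)&(abs(X[...,0]-503)<15)&(X[...,1]<-108)&(X[...,1]>-200)]
    for a,b in((-140,-108),(-170,-140),(-200,-170)):
        k=q[(q[:,1]>a)&(q[:,1]<b)];print(n,len(k),np.median(k,0).round(1) if len(k) else "")
    for lo,hi in((-112,-70),(-306,-268)):
        k=X[ok&(X[...,2]>98)&(X[...,2]<113)&(abs(X[...,0]-503)<35)&(X[...,1]>lo)&(X[...,1]<hi)];e=np.percentile(k[:,0],[3,97]);print("head",len(k),e.round(1),e.mean().round(1),np.median(k[:,2]).round(1))
E
```

```text
rings before [[286.  236.9]
 [303.6 286.1]] right now [303.6 286.1]
[[210.0, 276.0], [212.0, 277.0], [214.0, 277.5], [216.0, 278.0], [218.0, 279.0], [220.0, 280.0], [222.0, 280.0], [224.0, 281.0], [242.0, 287.5], [244.0, 288.0], [246.0, 289.0], [248.0, 290.5], [250.0, 290.5], [252.0, 291.5], [254.0, 291.5], [256.0, 292.5], [258.0, 293.0], [260.0, 293.5]]
top 48 [ 499.6 -123.5   95.4]
top 40 [ 498.8 -155.    95.5]
top 43 [ 497.5 -184.9   95.3]
head 124 [479.4 521.3] 500.4 108.8
head 74 [474.9 517.9] 496.4 108.8
side 28 [ 503.2 -123.3   95.2]
side 31 [ 502.8 -156.3   95.1]
side 29 [ 501.9 -187.9   94.4]
head 108 [483.2 525.3] 504.3 108.7
head 100 [477.8 521.3] 499.5 108.3
```

The aim is within 2 mm in both cameras. I'll continue in force-checked steps.

```bash
python3 -m inch '[{"travel":[0,-1.2,0.05],"dr":[-0.2,0,0]},{"travel":[0,-2.4,0.05],"dr":[-0.2,0,0]},{"travel":[0,-3.6,0.05],"dr":[-0.2,0,0]},{"travel":[0,-4.6,0.05],"dr":[-0.2,0,0]}]'
python3 -m inch '[{"travel":[0,-0.6,0],"dr":[0,0,0]},{"travel":[0,-1.2,0],"dr":[0,0,0]},{"travel":[0,-1.8,0],"dr":[0,0,0]},{"travel":[0,-2.2,0],"dr":[0,0,0]}]'
python3 -c "
from m import *
print(ctrl.get_obs()['ft_torque']);look('d',ylo=-65,yhi=-40)
q=np.load('pics/topX.npy') if 0 else 0
n='top';p,d=ctrl.capture(n);X=cloud(n,d)
s=(d>0)&(abs(X[...,0]-503)<40)&(X[...,2]>70)&(abs(X[...,1]+20)<70);print(X[s].min(0))
a=cv2.imread('pics/top_d.png')[190:250,290:390];b=cv2.imread('pics/side_d.png')[190:300,250:350]
cv2.imwrite('pics/nd.png',np.hstack([cv2.resize(cv2.copyMakeBorder(a,0,50,0,0,0),(400,440),interpolation=2),cv2.resize(b,(400,440),interpolation=2)]))"
```

```text
clock: 14.85
tcp_pos: [507.8, 12.5, 245.5]
tcp_rot: [[0.003, 0.031, 1.0], [0.001, 1.0, -0.031], [-1.0, 0.001, 0.003]]
ft_force: [-1.0, -0.2, -0.3]
opening: 19.6
clock: 15.25
tcp_pos: [507.1, -10.0, 245.5]
tcp_rot: [[0.003, 0.031, 1.0], [0.001, 1.0, -0.031], [-1.0, 0.001, 0.003]]
ft_force: [0.0, -0.2, -1.3]
opening: 19.4
[ 0.07604373  0.00230369 -0.05737579]
t15.25 grasp now [507.5  -9.8  90.5] jaw -1.8 open 19.4 F [ 0.  -0.2 -1.3] j [ 29.  27. -39. 105.  20.  56. -20.]
travel [0.05, 0.97, -0.74] dr [0.0, 0.2, -0.1]Traceback (most recent call last):
  File "<string>", line 3, in <module>
    print(ctrl.get_obs()['ft_torque']);look('d',ylo=-65,yhi=-40)
                                       ~~~~^^^^^^^^^^^^^^^^^^^^^
  File "m.py", line 25, in look
    print(n,len(q),"bar at mouth x %.1f surf z %.1f"%(f[0][1],f[1][1]),"yaw %.2f pitch %.2f"%tuple(np.degrees([-f[0][0],f[1][0]])),"ymin %.1f"%q[:,1].min())
                                                                                                                                               ~~~~~~~~~~^^
    return umr_minimum(a, axis, None, out, keepdims, initial, where)
ValueError: zero-size array to reduction operation minimum which has no identity
```

No contact forces and the nose should be entering the right bore. I'll advance to the shoulder, slowly at the end.

```bash
python3 -m inch '[{"travel":[0,-0.6,0],"dr":[0,0,0]},{"travel":[0,-1.2,0],"dr":[0,0,0]},{"travel":[0,-1.8,0],"dr":[0,0,0]},{"travel":[0,-2.2,0],"dr":[0,0,0]}]'
python3 -m inch '[{"travel":[0,-0.2,0],"dr":[0,0,0]},{"travel":[0,-0.4,0],"dr":[0,0,0]},{"travel":[0,-0.6,0],"dr":[0,0,0]},{"travel":[0,-0.6,0],"dr":[0,0,0]}]'
python3 - <<'E'
from m import *
go([500,0,90],-1.8);print(ctrl.get_obs()['ft_torque'])
I=[]
for n,u,v in(("top",290,190),("side",250,190)):
    p,d=ctrl.capture(n);a=p[v:v+110,u:u+100,::-1];I.append(cv2.resize(a,(400,440),interpolation=2))
cv2.imwrite("pics/nd.png",np.hstack(I))
E
```

```text
clock: 15.7
tcp_pos: [506.4, -33.4, 245.3]
tcp_rot: [[0.003, 0.033, 0.999], [0.0, 0.999, -0.033], [-1.0, 0.0, 0.003]]
ft_force: [0.4, 0.4, -1.0]
opening: 19.5
clock: 16.1
tcp_pos: [506.2, -39.6, 245.3]
tcp_rot: [[0.003, 0.033, 0.999], [0.0, 0.999, -0.033], [-1.0, 0.0, 0.003]]
ft_force: [-0.1, -0.6, -0.8]
opening: 19.8
t16.10 grasp now [506.6 -39.6  90.3] jaw -1.9 open 19.8 F [-0.1 -0.6 -0.8] j [ 32.  27. -39. 105.  20.  56. -17.]
travel [0.03, 3.94, -0.75] dr [-0.1, 0.2, -0.0]
[ 0.05297635 -0.02014572 -0.0161513 ]
```

View pics/nd.png

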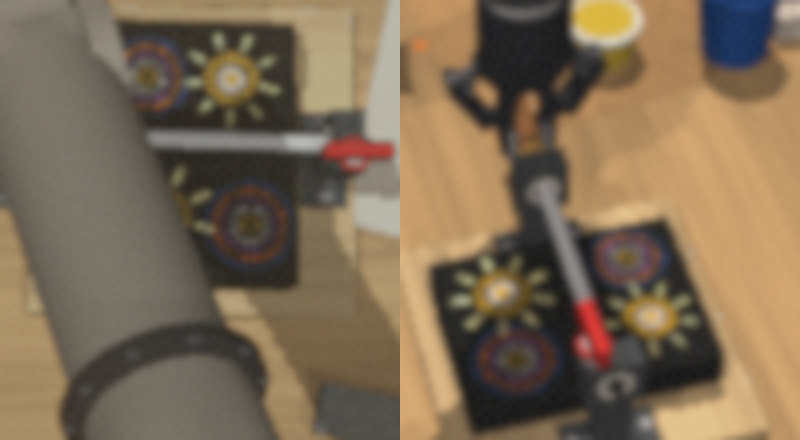

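The nose shows in the right mouth (side crop (612,385)) and the shoulder is close to the left post. Small steps to contact.

```bash
for i in 1; do python3 -m inch '[{"travel":[0,-0.15,0],"dr":[0,0,0]},{"travel":[0,-0.3,0],"dr":[0,0,0]},{"travel":[0,-0.3,0],"dr":[0,0,0]}]' | grep -E "pos|force"; python3 -m inch '[{"travel":[0,-0.15,0],"dr":[0,0,0]},{"travel":[0,-0.3,0],"dr":[0,0,0]},{"travel":[0,-0.3,0],"dr":[0,0,0]}]' | grep -E "pos|force";  done
```

```text
tcp_pos: [506.1, -42.6, 245.3]
ft_force: [0.2, -0.4, -1.3]
tcp_pos: [506.0, -45.9, 245.3]
ft_force: [0.5, -0.3, -0.4]
```

```bash
python3 -m inch '[{"travel":[0,-0.15,0],"dr":[0,0,0]},{"travel":[0,-0.25,0],"dr":[0,0,0]},{"travel":[0,-0.25,0],"dr":[0,0,0]}]' | grep -E "pos|force"; python3 -m inch '[{"travel":[0,-0.15,0],"dr":[0,0,0]},{"travel":[0,-0.25,0],"dr":[0,0,0]},{"travel":[0,-0.25,0],"dr":[0,0,0]}]' | grep -E "pos|force"
```

```text
tcp_pos: [505.9, -48.7, 245.3]
ft_force: [1.0, 0.0, -0.8]
tcp_pos: [505.8, -50.5, 245.3]
ft_force: [-1.2, 2.0, -0.6]
```

```bash
python3 -m inch '[{"travel":[0,-0.15,0],"dr":[0,0,0]},{"travel":[0,-0.3,0],"dr":[0,0,0]},{"travel":[0,-0.3,0],"dr":[0,0,0]},{"travel":[0,-0.3,0],"dr":[0,0,0]}]' | grep -E "pos|force"; python3 -m inch '[{"travel":[0,-0.3,0],"dr":[0,0,0]},{"travel":[0,-0.4,0],"dr":[0,0,0]},{"travel":[0,-0.4,0],"dr":[0,0,0]}]' | grep -E "pos|force"
```

```text
tcp_pos: [505.7, -51.2, 245.4]
ft_force: [-0.2, 5.7, -1.5]
tcp_pos: [505.6, -52.0, 245.4]
ft_force: [0.1, 7.3, -1.2]
```

```bash
python3 - <<'E'
from m import *
go([500,0,90],-1.8)
I=[]
for n,u,v in(("top",330,190),("side",260,200)):
    p,d=ctrl.capture(n);a=p[v:v+110,u:u+100,::-1] if n=="top" else p[v:v+110,u:u+70,::-1];I.append(cv2.resize(a,(400 if n=="top" else 382,600 if n!="top" else 440),interpolation=2))
    for l in("bar_nose","bar_shoulder"):
        for r in ctrl.tip_of(n,l)[:1]:print(n,l,np.round(r["at"],1),round(r["confidence"],2),onz(n,r["at"],90).round(1))
print("exp nose",[proj(n,[498.5,-321,90]).round(1) for n in("top","side")],"shoulder",proj("side",[506,-75.6,90]).round(1))
I[0]=cv2.copyMakeBorder(I[0],0,160,0,0,0);cv2.imwrite("pics/ne.png",np.hstack(I))
E
```

```text
t18.10 grasp now [506.1 -50.4  90.5] jaw -1.6 open 19.6 F [ 0.1  7.3 -1.2] j [ 34.  27. -39. 104.  19.  56. -15.]
travel [0.09, 5.18, -0.7] dr [0.2, 0.2, -0.6]
top bar_nose [379.5 228. ] 0.69 [[ 489.  -297.9   90. ]]
side bar_nose [305.2 291.8] 0.63 [[ 497.2 -321.    90. ]]
side bar_shoulder [284.9 232.6] 0.51 [[507.5 -80.2  90. ]]
exp nose [array([[387.3, 224.7]]), array([[305.6, 291.7]])] shoulder [[284.1 231.7]]
```

View pics/ne.png

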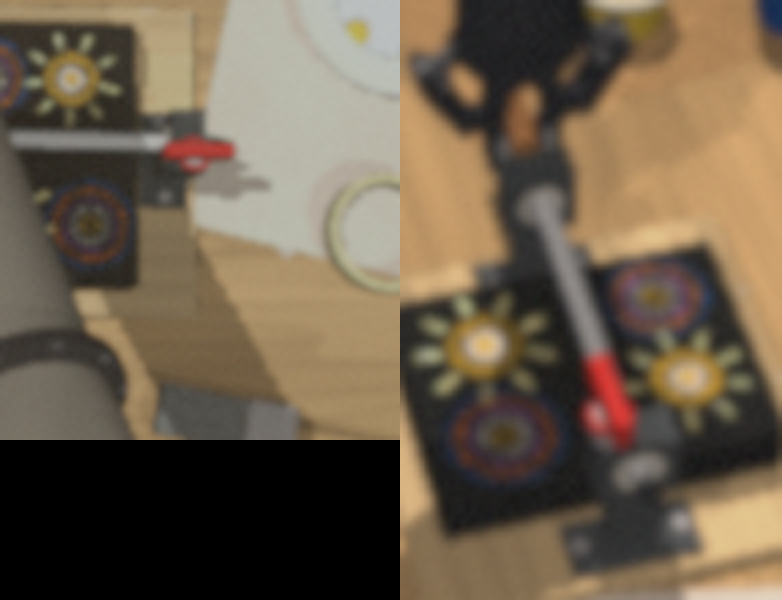

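```bash
python3 -m inch '[{"travel":[0,-0.4,0],"dr":[0,0,0]},{"travel":[0,-0.7,0],"dr":[0,0,0]},{"travel":[0,-0.7,0],"dr":[0,0,0]},{"travel":[0,-0.7,0],"dr":[0,0,0]},{"travel":[0,-0.7,0],"dr":[0,0,0]}]' 
python3 - <<'E'
from m import *
for i in range(2):
    p,d=ctrl.capture("side")
    for l in("bar_nose","bar_shoulder"):
        for r in ctrl.tip_of("side",l)[:1]:print(l,np.round(r["at"],1),onz("side",r["at"],90).round(1))
h=cv2.cvtColor(p,cv2.COLOR_RGB2HSV);m=((h[...,0]<8)|(h[...,0]>172))&(h[...,1]>150)&(h[...,2]>70)
w=np.zeros_like(m);w[255:292,280:318]=1
q=np.argwhere(m&w)[:,::-1];e=cv2.fitLine(q.astype(np.float32),2,0,.01,.01).ravel()
X=onz("side",[q.mean(0),q.mean(0)+5*e[:2]],143);dd=X[1]-X[0];print("wing",len(q),np.degrees(np.arctan2(dd[1],dd[0])))
go([500,0,90],-1.8)
E
```

```text
clock: 18.9
tcp_pos: [505.4, -53.4, 245.5]
tcp_rot: [[0.004, 0.024, 1.0], [0.019, 1.0, -0.024], [-1.0, 0.019, 0.003]]
ft_force: [0.8, 12.3, -1.4]
opening: 19.7
bar_nose [307.3 293.3] [[ 501.3 -327.7   90. ]]
bar_shoulder [282.6 230.9] [[502.5 -70.8  90. ]]
bar_nose [304.8 291.5] [[ 496.5 -319.7   90. ]]
bar_shoulder [285.7 231.4] [[511.5 -75.8  90. ]]
wing 79 -88.75773479851874
t19.20 grasp now [506.  -50.5  90.5] jaw -1.4 open 19.7 F [ 1.  12.4 -1.1] j [ 35.  27. -39. 104.  19.  55. -14.]
travel [0.15, 5.32, -0.67] dr [0.4, 0.2, -1.1]
```

The grasp point held at y = -50.5 while the push rose from 7 to 12 N, so the shoulder is against a firm stop. The knob is still open. Handing in.

```bash
python3 -c "
from cell import ctrl
print(ctrl.close_job())"
```

```text
the job is handed in; nothing more can be done
None
```

The bar is fitted and I handed the job in at about 19 s on the robot's clock. I opened the knob, lifted the bar out by its handle and threaded it through both bushings. I ended still gripping the handle, pressing the shoulder lightly against the left post.

**Last checks**
- **Shoulder home:** raising the push from 7 to 12 N did not move the grasp point (y about -50.5 mm), so it is against a firm stop.
- **Nose position:** the side camera's last two readings put the nose at y = -320 and -328 mm; about -321 mm is expected when the bar is home.
- **Knob:** the wing reads about 91° in the world frame, in line with the bores, so the clamp is open.
- **Forces:** wrist forces stayed near zero while threading, about 7 N when the bar was first gripped, and about 12 N in the final push.

**Readings that disagreed**
- The top camera's nose reading did not fit (y about -298 mm). The wing hides the nose from above there, so I disregarded it.
- The two cameras' depth readings differed by about 4 mm in absolute x, so I aligned the bar relative to the posts within each camera.
- The gripper read 15 mm on the 11 mm wing and 19.5 mm on the 22 mm handle; both grips held.

I saw no sign of the painting or anything else being touched, but I did not measure the other objects again at the end.

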